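Clear a spectacle case off the supplies carousel and lock it

ROBOT

A 6-joint arm with a two-finger parallel gripper is mounted at the origin on a cart in front of the work surface, level with it; the furniture and walls round the work are solid. World frame = base frame: x ahead of the robot, y to its left, z up, the work surface at z = 0. Lengths are in mm, angles in rad, forces in N, time in s.
With the tool pointing down it reaches from about 275 to 750 mm from the base axis. Payload 10.2 kg.
Tool frame: the origin (TCP) lies midway between the tips of the shut fingers; the grasp point (between the pads) lies grip_depth behind it (grip_depth is the distance from the TCP to the grasp point, in mm); z points along the fingers, y is the line along which they close (so a half turn about z gives the same grasp; the last joint's range is limited). The gripper opens to 85 mm and grips with 20 to 120 N. Pads are 22 mm wide; open, the fingers measure 114 mm over their backs; the gripper's body (76 mm by 85 mm) begins 54 mm behind the grasp point. The pads swing forward as they close: fully open they stand 13 mm farther back than shut.
Start: joints at [0.905, 0.313, 1.498, -0, 1.331, -0.223], TCP at [224.96, 474.367, 231.294] pointing down, gripper open.
Joint ranges: [-2.94, 2.94], [-0.97, 2.17], [0.19, 2.56], [-1.23, 4.37], [0.02, 3.11], [-2.88, 2.88]. Speed limits (rad/s): [2.39, 2.39, 3.01, 3.14, 3.14, 3.14].

INTERFACE

Orientations are given as a unit quaternion [w, x, y, z].
In Python, from rig import * gives the robot as it stands.
- The arm moves only by the tool servo_tool, never from a script. Its argument "commands" is a list of rows, each a list of 3 entries, a list of its own where there are three numbers: the gripper command: -1 is fully open, 1 is shut, values between are in proportion, then the shift along the tool's x, y, z in m, then the turn, a rotation vector about the tool's x, y, z in units of 6 degrees (1.0 is 6 degrees). In form: [[grip, [dx, dy, dz], [ax, ay, az]], ...]. A call has 1 to 10 rows; each row shifts and turns the commanded pose from where the row before left it, along the tool's axes as they then stand; what a row does not reach is not made up. A row lasts 1/12 s, in which the tool goes at most 41.7 mm and 7.16 degrees, less where a joint would pass 70% of its speed; a pose out of reach is approached as far as the arm can. A call is refused whole if a number of a shift passes 0.0417 or a number of a turn 1, either way. A call with a gripper value outside its range is refused whole. The fingers move at their own pace and stop on an object; "squeeze" is the grip in N (left out, the last holds). Time passes only in rows, so rows that do not move let the fingers close. It gives the time, the measured TCP pose, the force, the opening and the grip force at its end, in the units of the state.
- sense(): the state, without advancing time (a new reading comes with each control period).
- capture(name): name is "side" or "top" or "wrist"; returns a dict with "pixels" (384x512x3 uint8, red, green, blue), "z_map" (384x512 float32, mm along the optical axis (not along the pixel's ray), 0 where there is no reading), "fx", "fy", "cx", "cy" (pixels), "rvec" (rotation vector, rad) and "tvec" (3), from world to camera coordinates, as OpenCV has them; the wrist camera has in their place "T_tool_cam" (4x4, takes a point from camera to tool coordinates, whose origin is the TCP and whose axes are the flange's). Camera axes: x right, y down, z forward; pixel columns grow to the right and rows downward; lengths in mm; the calibration is good to about 2 mm. The wrist camera is an equidistant fisheye: a pixel r from the principal point sees the ray r / f radians off the axis. A picture is of the moment at which its call begins: read the wrist's pose just before it.
- finish_job(): hands the job in; it is judged then, once.
The state is a dict: "time_s": time; "joints": joint angles; "dq": joint speeds; "tau": joint torques, N m; "eef_pos": TCP position; "ee_rot": TCP orientation; "force": force on the tool from outside, world axes, zero at the start; "wrist_torque": the same for the moment, N m; "grip_width": opening from 0.0 (shut) to 1.0 (fully open); "grip_force": force on a finger pad.
Only numpy, scipy, OpenCV 4.12 (cv2) and the standard library are available. Lean on these libraries where they do the work, as an engineer would, in place of code of your own. Each camera call takes 0.05 s, during which the arm holds its last target. There are 200 camera calls.

TASK

A customer's spectacle case has been left lying on the free-running supplies carousel, which is to be carried away. Lift the case off without setting the carousel spinning or tipping the pots that stand on it, and lay it flat inside the job tray without dropping it. Then turn the carousel until one of its rim notches faces the lock and slide the lock bolt fully home into the notch.

Things in the scene. Friction and masses are not known exactly. Their poses are not given: they have to be found in the camera images.
- case: Dark slate spectacle case lying flat, a plain block 60 mm wide (its x), 160 mm long (its y) and 22 mm high (its z), about 0.08 kg. Origin at the centre of its underside. It lies on the platter's mat, about 105 mm from the platter's axis, its long side roughly square to the radius.
- platter: Round grey-painted platter, 300 mm across, 14 mm thick, on a bearing: turns freely and endlessly about its vertical axis at a light touch (drag 0.006 N m) and coasts. Origin on the axis, on top of its light grey mat, 40 mm above the desk. Four notches are cut into the rim, on its +x, +y, -x and -y axes: 17 mm wide, flared to 26 mm at the rim, 24 mm deep.
- carousel: Fixed aluminium foot of the carousel, origin on the platter's axis at desk level. Its arm reaches out along its own -x, past the rim, to 229 mm from the axis and carries the lock: a dark guide bridge over the bolt, 156 to 170 mm from the axis, 46 mm above the desk, and a 32 mm high back stop at the arm's end.
- bolt (a joint): Lock bolt, slides towards the platter's axis (foot's +x): 0 = drawn back, 0.026 m = fully home at its end stop. Friction 1.5 N, no spring. Bar 14 mm wide, nose tapered to 7 mm, 156 mm from the axis when drawn back, 130 mm when home. Stops on the rim at about 0.006 unless a notch faces it; the nose centres a notch up to 5 mm aside if the platter is free to turn.
- bolt_grip (a point): Point in the bolt's upright black grip, 11 mm below its top, 65 mm above the desk. Grip 22 mm along the slide, 14 mm across it, from 36 to 76 mm above the desk; 209 mm from the axis when drawn back, 183 mm when home. Its x points along the slide, towards the platter.
- tray: Fixed white job tray for one case, inside 70 mm (its x) by 180 mm (its y), outside 80 by 190 mm, with a small label holder on its +y end. Origin on the desk at its centre; inner floor 4 mm above the desk. The walls are 16 mm high, but the long sides are cut down to 7 mm over their middle 90 mm for the fingers.
- bottle: Small white capped bottle, 38 mm across and 76 mm high, standing on the platter; origin at the centre of its underside.
- tub: Round translucent tub with a lid, 60 mm across and 49 mm high, standing on the platter; origin at the centre of its underside.
- tin: Flat round metal tin, 55 mm across and 25 mm high, standing on the platter; origin at the centre of its underside.
- turn_handle (a point): Point on the platter's axis in its aluminium bar handle, 12 mm below the handle's top and 75 mm above the desk; turns with the platter (same axes). The bar is 18 mm thick along x, 54 mm long along y, from 61 to 87 mm above the desk, on a round steel neck.
Not all that is in view belongs to the job. Leave any blue or purple look-alike of the tin alone.

How it is judged:
By the outcome, as a careful person would: the job done as asked, in the order asked, and still so for the second after the job is handed in, with the robot touching nothing.
It also fails if it takes over 72 s, if anything falls off the work surface, if the arm or the gripper's body presses on something with over 40 N, if the wrist force passes 120 N, or if a joint passes its speed limit or range.

## Working session

There is one attempt and no reset: what is moved stays moved. The work goes in short steps, Python scripts to look and compute and a tool call to move; the robot and the scene stay as the last step left them, time stands still between calls to the robot, and variables do not carry over. Pictures are saved under pics/ and viewed, at most 14 in all, crops included, and the job is handed in when it is done.

Besides the shell and the picture viewer there is one more tool, called after ">>>" as name(argument=value, ...), one argument or row to a line, values as JSON. servo_tool: Moves the arm, as the interface text tells. Its arguments: {"type":"object","properties":{"commands":{"type":"array"},"squeeze":{"type":"number"}},"required":["commands"]}

```bash
mkdir -p pics; ls
cat > h.py <<'E'
from rig import *
import numpy as np, cv2
from scipy.spatial.transform import Rotation as R
def pts(c):
    z=c["z_map"];v,u=np.mgrid[:384,:512]
    P=np.stack([(u-c["cx"])/c["fx"]*z,(v-c["cy"])/c["fy"]*z,z],-1)
    Rm=cv2.Rodrigues(np.array(c["rvec"],float))[0]
    return (P-np.array(c["tvec"]).reshape(3))@Rm
def save(n,im): cv2.imwrite("pics/"+n+".png",im[...,::-1])
E
python3 - <<'E'
from h import *
import pickle
s=sense();print(s)
d={k:capture(k) for k in("side","top")}
pickle.dump(d,open("c0.pkl","wb"))
for k,c in d.items():
    save(k+"0",c["pixels"]);print(k,c["fx"],c["cx"],c["cy"],c["rvec"],c["tvec"],(c["z_map"]>0).mean())
save("both0",cv2.resize(d["top"]["pixels"],(768,576)))
E
```

```text
pics
{'time_s': 0.0, 'joints': array([ 9.04675434e-01,  3.13411365e-01,  1.49843418e+00, -6.12561924e-06,
        1.33096758e+00, -2.23386783e-01]), 'dq': array([ 0.00211187,  0.00015874,  0.0005313 , -0.00050072,  0.0017987 ,
        0.00064544]), 'tau': array([ 2.55791947e-04, -4.12271690e+01, -2.59736019e+01, -1.06617611e-04,
        4.19959193e-03, -1.67533648e-05]), 'eef_pos': array([224.76425221, 474.17758419, 230.75592775]), 'ee_rot': array([-2.59859797e-04,  2.19562771e-01,  9.75598184e-01, -5.52149595e-04]), 'force': array([-0.34157336,  0.97085305,  0.2466788 ]), 'wrist_torque': array([0.02371095, 0.06932488, 0.02688357]), 'grip_force': 0.0, 'grip_width': 1.0010011999004556}
side 367.31287031851554 261.27101546772457 194.78290500001174 [ 0.04452236 -2.84520933  1.28642701] [527.60735853  47.13847726 935.24747517] 0.995849609375
top 419.77029782401337 245.32943965899315 185.6585100428006 [ 2.13689592 -2.17342761  0.11217121] [  61.2139419   526.74905462 1051.02261803] 0.9960835774739584
```

View pics/both0.png

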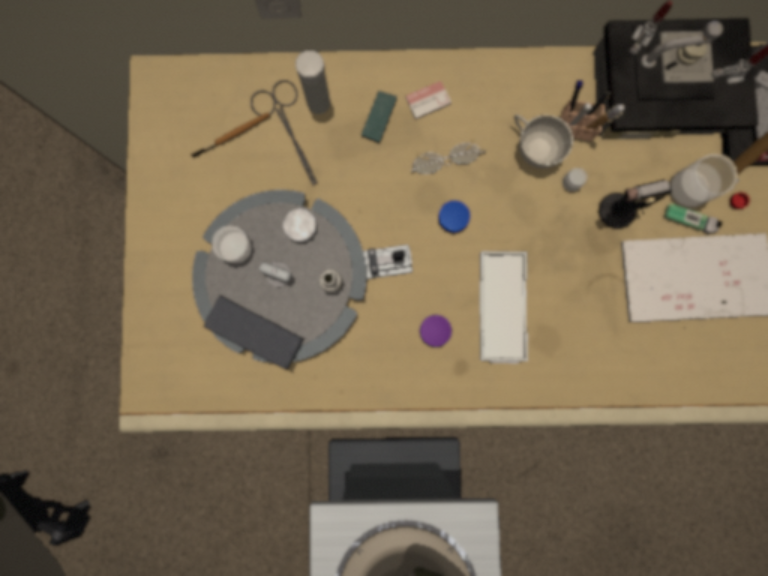

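View pics/side0.png

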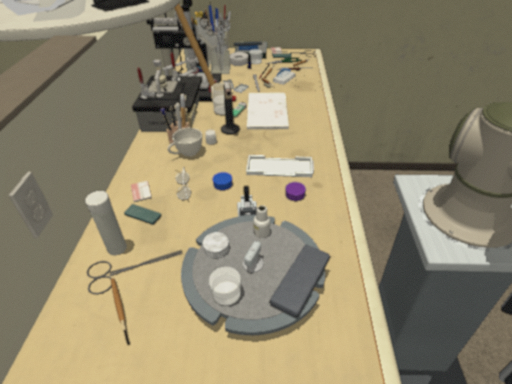

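Top view (768x576 scale): the carousel is at (280,275), the case is the dark slate block at (254,332), and the lock with its black grip is at (398,257). The tray is at (503,306), the bottle (330,281), the tub (232,245) and the tin (300,225). The blue and purple look-alikes are at (454,216) and (436,331). Side view: the case is at (300,280), the lock at (247,200) and the tray at (280,167).

Candidates for the case are the slate block at (254,332) and the small green box at (379,116). I choose the slate block, because it lies on the platter and has the right size.

Run:
```python
from h import *
import pickle
d=pickle.load(open("c0.pkl","rb"))
T=[];
for k,c in d.items():
    P=pts(c);x,y,z=P[...,0],P[...,1],P[...,2];px=c["pixels"].astype(int)
    Rm=cv2.Rodrigues(np.array(c["rvec"],float))[0];q=Rm@[225,474,231]+np.array(c["tvec"]).reshape(3)
    print(k,"tcp px",q[:2]/q[2]*c["fx"]+[c["cx"],c["cy"]],"zdesk",np.median(z[(abs(z)<15)&(x>300)&(x<600)&(abs(y)<400)]))
    u=[(169,221),(335,171),(265,171),(183,183),(220,187),(155,163),(200,150)] if k=="top" else [(300,280),(280,167),(247,192),(254,258),(261,220),(225,285),(215,243)]
    for a,b in u: print(a,b,P[b,a].round(1),px[b,a])
    ok=(x>200)&(x<600)&(y>0)&(y<450)&(z>5)&(z<120)
    T.append((P,px))
c=d["top"];P=pts(c)
m=lambda u0,u1,v0,v1,zl,zh:[q for q in P[v0:v1,u0:u1].reshape(-1,3) if zl<q[2]<zh]
# side and top: case top surface
for k,box in(("top",(128,208,190,250)),("side",(265,335,240,320))):
    P=pts(d[k]);px=d[k]["pixels"].astype(int)
    u0,u1,v0,v1=box
    q=P[v0:v1,u0:u1].reshape(-1,3);col=px[v0:v1,u0:u1].reshape(-1,3).sum(1)
    s=(q[:,2]>54)&(q[:,2]<72)&(col<230)
    q=q[s];r=cv2.minAreaRect(q[:,:2].astype(np.float32));print(k,"case",r,np.median(q[:,2]),len(q),cv2.boxPoints(r).round(1).tolist())
    # platter: all points 20<z<50 
P=pts(d["top"]);q=P.reshape(-1,3);col=d["top"]["pixels"].reshape(-1,3).astype(int)
w=(q[:,2]>28)&(q[:,2]<50)&(q[:,1]>60)&(q[:,1]<520)&(q[:,0]>150)&(q[:,0]<620)
(e,rad)=cv2.minEnclosingCircle(q[w][:,:2].astype(np.float32));print("platter",e,rad,w.sum(),np.median(q[w][:,2]))
w=(q[:,2]>5)&(q[:,2]<40)&(q[:,1]<-20)&(q[:,1]>-260)&(q[:,0]>200)&(q[:,0]<480)
print("tray",cv2.minAreaRect(q[w][:,:2].astype(np.float32)),w.sum())
# crops
c=d["top"]["pixels"]
save("crop",np.hstack([cv2.resize(c[115:255,120:290],(510,420),interpolation=cv2.INTER_CUBIC),cv2.resize(c[155:255,310:365],(231,420),interpolation=cv2.INTER_CUBIC)]))
```

```text
side tcp px [503.19130791 349.4418366 ] zdesk 0.5169519366709661
300 280 [443.9 262.6  63.9] [100 103 105]
280 167 [ 478.9 -175.1    5.7] [228 226 215]
247 192 [561.9  13.6  70.1] [31 29 28]
254 258 [534.6 221.8  76.6] [105 107 102]
261 220 [523.6 130.1  92.1] [145 142 129]
225 285 [583.6 296.9  90.7] [227 225 215]
215 243 [619.7 175.5  66. ] [222 220 212]
top tcp px [ 38.99756748 325.73943779] zdesk -0.5141548842815589
169 221 [439.1 243.5  59.6] [76 74 75]
335 171 [ 566.1 -185.8    1.4] [185 178 165]
265 171 [558.6   2.3  73.1] [24 24 23]
183 183 [530.9 204.8  83.6] [147 143 136]
220 187 [515.9 111.7 113.2] [86 81 71]
155 163 [581.2 273.3  88.3] [191 186 174]
200 150 [616.6 165.   64.4] [202 194 183]
top case ((438.03717041015625, 244.99549865722656), (156.98562622070312, 59.12345886230469), 62.104068756103516) 60.84499926512347 1424 [[375.20001220703125, 189.5], [427.3999938964844, 161.8000030517578], [500.8999938964844, 300.5], [448.6000061035156, 328.20001220703125]]
side case ((427.0972595214844, 276.31036376953125), (149.83920288085938, 51.426307678222656), 39.91282653808594) 56.783815337286704 89 [[353.1000061035156, 248.0], [386.1000061035156, 208.5], [501.1000061035156, 304.70001220703125], [468.1000061035156, 344.1000061035156]]
platter (533.8458251953125, 205.41175842285156) 151.54884338378906 6135 38.56757469808809
tray ((380.102294921875, -128.69900512695312), (194.37301635742188, 199.51473999023438), 4.997745513916016) 815
```

View pics/crop.png

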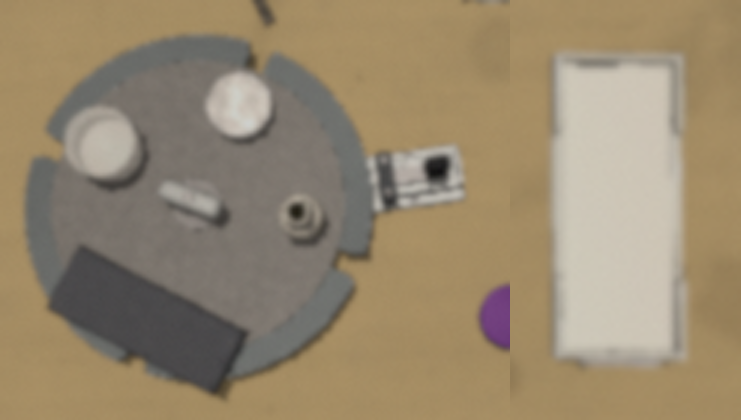

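The crop confirms the slate block on the platter as the case. Its notches are at crop pixels (255,60), (53,150), (350,262) and (140,362), the lock is to the right at (437,167), and the tray is upright in the right panel.

Run:
```python
from h import *
import pickle,rig
print([n for n in dir(rig) if n[0]!='_'], getattr(rig,"grip_depth",None))
d=pickle.load(open("c0.pkl","rb"))
def ray(c,u,v,z):
    Rm=cv2.Rodrigues(np.array(c["rvec"],float))[0];t=np.array(c["tvec"]).reshape(3)
    o=-Rm.T@t;r=Rm.T@np.array([(u-c["cx"])/c["fx"],(v-c["cy"])/c["fy"],1]);return (o+r*(z-o[2])/r[2]).round(1)
for k in("top","side"):
    c=d[k];P=pts(c);px=c["pixels"].astype(int);z=P[...,2]
    hsv=cv2.cvtColor(c["pixels"],cv2.COLOR_RGB2HSV)
    for nm,box,m in (("tray",(305,365,155,255) if k=="top" else (235,325,145,185),(hsv[...,1]<75)&(px.sum(2)>360)),
                 ("case",(125,212,188,255) if k=="top" else (260,340,235,325),(px.sum(2)<(250 if k=="top" else 340))&(z>50 if k=="top" else z>52))):
        a,b,e,f=box;mm=np.zeros(m.shape,np.uint8);mm[e:f,a:b]=m[e:f,a:b]
        n,l,st,_=cv2.connectedComponentsWithStats(mm);i=1+np.argmax(st[1:,4])
        q=P[l==i];zz=np.median(q[:,2])
        uv=np.argwhere(l==i)[:,::-1].astype(float)
        h=16 if nm=="tray" else 62
        w=np.array([ray(c,*p,h) for p in uv])[:,:2].astype(np.float32)
        r=cv2.minAreaRect(w);print(k,nm,np.round(r[0],1),np.round(r[1],1),round(r[2],1),"zmed",zz.round(1),len(q))
c=d["top"]
for n,u,v,z in(("nA",205,135,40),("nB",137.7,165,40),("nC",236.7,202.3,40),("lockgrip",265.7,170.7,76),("handle L",173.5,177.5,87),("handle R",193.5,186,87)):print(n,ray(c,u,v,z))
P=pts(c).reshape(-1,3)
def circ(w): e,r=cv2.minEnclosingCircle(P[w][:,:2].astype(np.float32)); return np.round(e,1),round(r,1)
g=(abs(P[:,0]-560)<20)&(abs(P[:,1]-3)<20)&(P[:,2]>58)
print("grip",P[g].mean(0),g.sum())
h=(abs(P[:,0]-534)<35)&(abs(P[:,1]-205)<35)&(P[:,2]>70)
print("handle",cv2.minAreaRect(P[h][:,:2].astype(np.float32)),h.sum(),np.median(P[h][:,2]))
```

```text
['PlanningError', 'capture', 'finish_job', 'grip_depth', 'sense'] 18.700000000000003
top tray [ 477.3 -180.1] [ 84.6 195.4] 88.4 zmed 3.8 2414
top case [438.5 244.7] [159.3  58.9] 62.1 zmed 60.8 1500
side tray [ 479.7 -171. ] [103.7 197.2] 87.9 zmed 4.8 1363
side case [440.3 253.2] [161.7  60.3] 62.1 zmed 62.0 2089
nA [661.  154.8  40. ]
nB [585.3 329.1  40. ]
nC [484.4  74.8  40. ]
lockgrip [558.9   0.6  76. ]
handle L [544.5 227.7  87. ]
handle R [522.6 178.5  87. ]
grip [5.62547195e+02 4.55914771e-01 7.28517300e+01] 53
handle ((537.1680297851562, 204.59950256347656), (52.47392272949219, 17.968799591064453), 67.74800872802734) 158 84.80063809712328
```

>>> servo_tool(
  commands=[
    [-1,[-0.0364,-0.0145,0],[0,0,0]],
    [-1,[-0.0364,-0.0145,0],[0,0,0]],
    [-1,[-0.0364,-0.0145,0],[0,0,0]],
    [-1,[-0.0364,-0.0145,0],[0,0,0]],
    [-1,[-0.0364,-0.0145,0],[0,0,0]],
    [-1,[-0.0364,-0.0145,0],[0,0,0]],
    [-1,[-0.0364,-0.0145,0],[0,0,0]],
    [-1,[-0.0364,-0.0145,0],[0,0,0]],
    [-1,[0,0,0],[0,0,1]],
    [-1,[0,0,0],[0,0,1]],
  ],
  squeeze=25,
)

```text
time_s: 0.93
eef_pos: [439.5, 243.0, 230.8]
ee_rot: [-0.0, 0.324, 0.946, -0.0]
force: [0.2, 1.2, 0.3]
grip_width: 0.999
grip_force: 0.0
```

>>> servo_tool(
  commands=[
    [-1,[0,0,0],[0,0,1]],
    [-1,[0,0,0],[0,0,1]],
    [-1,[0,0,0],[0,0,1]],
    [-1,[0,0,0],[0,0,1]],
    [-1,[0,0,0],[0,0,1]],
    [-1,[0,0,0],[0,0,1]],
    [-1,[0,0,0],[0,0,1]],
    [-1,[0,0,0],[0,0,1]],
    [-1,[0,0,0],[0,0,1]],
    [-1,[0,0,0],[0,0,1]],
  ],
)

```text
time_s: 1.77
eef_pos: [438.2, 244.8, 231.0]
ee_rot: [-0.0, 0.753, 0.658, -0.0]
force: [0.3, 0.3, -0.3]
grip_width: 0.995
grip_force: 0.0
```

>>> servo_tool(
  commands=[
    [-1,[0,0,0],[0,0,1]],
    [-1,[0,0,0],[0,0,1]],
    [-1,[0,0,0],[0,0,1]],
    [-1,[0,0,0],[0,0,0.43]],
    [-1,[0,0,0],[0,0,0]],
    [-1,[0,0,0],[0,0,0]],
    [-1,[0,0,0],[0,0,0]],
  ],
)

```text
time_s: 2.35
eef_pos: [438.3, 244.8, 231.2]
ee_rot: [-0.0, 0.857, 0.516, -0.0]
force: [-0.1, -0.7, 0.5]
grip_width: 1.001
grip_force: 0.0
```

```bash
cat >> h.py <<'E'
def pose(s): q=s["ee_rot"];M=np.eye(4);M[:3,:3]=R.from_quat([q[1],q[2],q[3],q[0]]).as_matrix();M[:3,3]=s["eef_pos"];return M
def wpts(c,M):
    z=c["z_map"];v,u=np.mgrid[:384,:512];a=(u-c["cx"])/c["fx"];b=(v-c["cy"])/c["fy"];th=np.hypot(a,b)+1e-9
    t=np.tan(np.minimum(th,1.5))/th;P=np.stack([a*t*z,b*t*z,z,np.ones_like(z)],-1)
    return (P@(M@np.array(c["T_tool_cam"])).T)[...,:3]
E
python3 - <<'E'
from h import *
import pickle
s=sense();M=pose(s);c=capture("wrist");save("w1",c["pixels"]);pickle.dump((s,M,c),open("w1.pkl","wb"))
print(s["time_s"],s["eef_pos"],s["joints"].round(2)," yaxis",M[:3,1].round(3),M[:3,2].round(3))
P=wpts(c,M);z=P[...,2];px=c["pixels"].astype(int)
m=((z>55)&(z<68)&(abs(P[...,0]-438)<110)&(abs(P[...,1]-245)<110)&(px.max(2)<110)).astype(np.uint8)
n,l,st,_=cv2.connectedComponentsWithStats(m);i=1+np.argmax(st[1:,4]);q=P[l==i]
print("case",cv2.minAreaRect(q[:,:2].astype(np.float32)),np.median(z[l==i]),len(q),st[i])
E
```

```text
2.35 [438.29455366 244.76134592 231.16616565] [ 0.28  0.26  1.57 -0.    1.31  0.76]  yaxis [ 0.884 -0.467 -0.   ] [-0. -0. -1.]
case ((441.615234375, 248.77134704589844), (157.2989501953125, 60.31383514404297), 62.34751510620117) 61.94228402710252 7409 [ 228   94   57  139 7409]
```

View pics/w1.png

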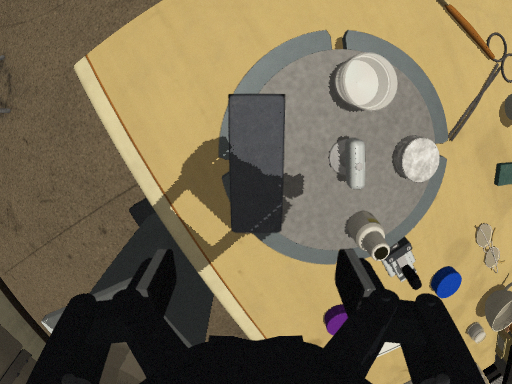

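The wrist view shows the case at (257,163), square between the fingers. The bottle is at (366,232) and the tub at (365,80), both clear of the fingers. Descending now.

>>> servo_tool(
  commands=[
    [-1,[0.0035,0.0005,0.02],[0,0,0]],
    [-1,[0,0,0.025],[0,0,0]],
    [-1,[0,0,0.025],[0,0,0]],
    [-1,[0,0,0.025],[0,0,0]],
    [-1,[0,0,0.025],[0,0,0]],
    [-1,[0,0,0.02],[0,0,0]],
    [-1,[0,0,0.015],[0,0,0]],
    [-1,[0,0,0],[0,0,0]],
    [-1,[0,0,0],[0,0,0]],
  ],
)

```text
time_s: 3.15
eef_pos: [440.4, 247.6, 76.3]
ee_rot: [-0.0, 0.857, 0.516, -0.0]
force: [0.3, -0.7, 0.3]
grip_width: 0.997
grip_force: 0.0
```

>>> servo_tool(
  commands=[
    [-1,[0,0,0.01],[0,0,0]],
    [-1,[0,0,0.01],[0,0,0]],
    [-1,[0,0,0.01],[0,0,0]],
    [-1,[0,0,0.004],[0,0,0]],
    [-1,[0,0,0],[0,0,0]],
    [-1,[0,0,0],[0,0,0]],
  ],
)

```text
time_s: 3.65
eef_pos: [440.5, 247.6, 42.2]
ee_rot: [-0.0, 0.857, 0.515, -0.0]
force: [-0.6, -0.5, -0.2]
grip_width: 1.002
grip_force: 0.0
```

>>> servo_tool(
  commands=[
    [-0.8,[0,0,0],[0,0,0]],
    [-0.7,[0,0,0],[0,0,0]],
    [-0.65,[0,0,0],[0,0,0]],
    [-0.6,[0,0,0],[0,0,0]],
    [-0.55,[0,0,0],[0,0,0]],
    [-0.5,[0,0,0],[0,0,0]],
    [-0.5,[0,0,0],[0,0,0]],
  ],
)

```text
time_s: 4.23
eef_pos: [440.5, 247.7, 42.3]
ee_rot: [0.0, 0.857, 0.515, 0.0]
force: [0.2, 0.2, -0.5]
grip_width: 0.749
grip_force: 0.0
```

>>> servo_tool(
  commands=[
    [-0.47,[0,0,0],[0,0,0]],
    [-0.45,[0,0,0],[0,0,0]],
    [-0.43,[0,0,0],[0,0,0]],
    [-0.41,[0,0,0],[0,0,0]],
    [-0.39,[0,0,0],[0,0,0]],
    [-0.37,[0,0,0],[0,0,0]],
    [-0.3,[0,0,0],[0,0,0]],
    [0,[0,0,0],[0,0,0]],
    [1,[0,0,0],[0,0,0]],
    [1,[0,0,0],[0,0,0]],
  ],
  squeeze=25,
)

```text
time_s: 5.07
eef_pos: [440.6, 247.7, 42.5]
ee_rot: [0.0, 0.857, 0.515, 0.0]
force: [-0.9, -0.6, 5.9]
grip_width: 0.695
grip_force: 27.0
```

>>> servo_tool(
  commands=[
    [1,[0,0,0],[0,0,0]],
    [1,[0,0,0],[0,0,0]],
    [1,[0,0,-0.003],[0,0,0]],
    [1,[0,0,-0.003],[0,0,0]],
    [1,[0,0,-0.006],[0,0,0]],
    [1,[0,0,-0.01],[0,0,0]],
    [1,[0,0,-0.02],[0,0,0]],
    [1,[0,0,-0.02],[0,0,0]],
    [1,[0,0,0],[0,0,0]],
    [1,[0,0,0],[0,0,0]],
  ],
)

```text
time_s: 5.9
eef_pos: [440.9, 247.8, 105.4]
ee_rot: [0.0, 0.857, 0.515, 0.001]
force: [-0.1, -0.9, -1.3]
grip_width: 0.692
grip_force: 27.6
```

Run:
```python
from h import *
import pickle
s=sense();M=pose(s);c=capture("wrist");t=capture("top");save("w2",np.hstack([cv2.resize(c["pixels"],(400,300)),cv2.resize(t["pixels"][100:270,120:347],(400,300))]));pickle.dump((s,M,c,t),open("w2.pkl","wb"))
print(s["time_s"],s["eef_pos"],s["grip_width"],s["grip_force"],s["force"])
```

```text
5.9 [440.87128956 247.79877719 105.36080518] 0.6918451589441907 27.592495679855347 [-0.0593008  -0.87568893 -1.3293707 ]
```

View pics/w2.png

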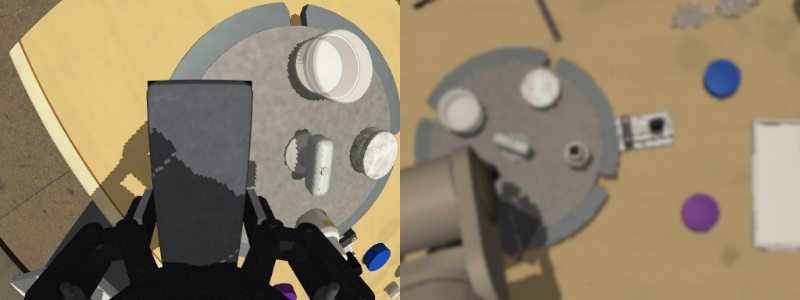

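The case is held and level, and the platter and pots are where they were. Raising it above the bottle and carrying it towards the tray.

>>> servo_tool(
  commands=[
    [1,[0,0,-0.02],[0,0,0]],
    [1,[0,0,-0.025],[0,0,0]],
    [1,[0,0,-0.02],[0,0,0]],
    [1,[0,0,0],[0,0,0]],
    [1,[-0.02,0.013,0],[0,0,0]],
    [1,[-0.03,0.0195,0],[0,0,0]],
    [1,[-0.03,0.0195,0],[0,0,0]],
    [1,[-0.03,0.0195,0],[0,0,0]],
    [1,[-0.03,0.0195,0],[0,0,0]],
    [1,[-0.03,0.0195,0],[0,0,0]],
  ],
  squeeze=30,
)

```text
time_s: 6.83
eef_pos: [457.6, 44.1, 167.8]
ee_rot: [-0.001, 0.857, 0.515, -0.001]
force: [1.1, -0.4, -0.6]
grip_width: 0.691
grip_force: 35.6
```

>>> servo_tool(
  commands=[
    [1,[-0.03,0.0195,0],[0,0,0]],
    [1,[-0.03,0.0195,0],[0,0,0]],
    [1,[-0.03,0.0195,0],[0,0,0]],
    [1,[0,0,0],[0,0,1]],
    [1,[0,0,0],[0,0,1]],
    [1,[0,0,0],[0,0,1]],
    [1,[0,0,0],[0,0,1]],
    [1,[0,0,0],[0,0,1]],
    [1,[0,0,0],[0,0,1]],
    [1,[0,0,0],[0,0,1]],
  ],
)

```text
time_s: 7.67
eef_pos: [467.2, -61.0, 167.6]
ee_rot: [-0.001, 0.985, 0.171, -0.001]
force: [-0.0, 0.4, -0.8]
grip_width: 0.695
grip_force: 35.6
```

>>> servo_tool(
  commands=[
    [1,[0,0,0],[0,0,1]],
    [1,[0,0,0],[0,0,1]],
    [1,[0,0,0],[0,0,1]],
    [1,[0,0,0],[0,0,0.62]],
    [1,[0,0,0],[0,0,0]],
    [1,[0,0,0],[0,0,0]],
    [1,[0,0,0],[0,0,0]],
  ],
)

```text
time_s: 8.25
eef_pos: [467.6, -61.1, 168.5]
ee_rot: [-0.0, 1.0, -0.014, -0.001]
force: [0.8, -0.7, -0.3]
grip_width: 0.689
grip_force: 35.6
```

```bash
cat > tr.py <<'E'
from h import *
import pickle,sys
s=sense();M=pose(s);c=capture("wrist");save(sys.argv[1],c["pixels"]);pickle.dump((s,M,c),open(sys.argv[1]+".pkl","wb"))
print(s["time_s"],s["eef_pos"],s["grip_width"],s["grip_force"],"x",M[:3,0].round(4),"y",M[:3,1].round(4),s["joints"].round(2))
P=wpts(c,M);px=c["pixels"].astype(int);hsv=cv2.cvtColor(c["pixels"],cv2.COLOR_RGB2HSV)
z=P[...,2]
for nm,m in (("tray",(z>-8)&(z<25)&(hsv[...,1]<60)&(px.min(2)>140)&(abs(P[...,0]-478)<130)&(abs(P[...,1]+180)<80)),
          ("case",(abs(z-(s["eef_pos"][2]+19.5))<12)&(px.max(2)<120)&(abs(P[...,0]-s["eef_pos"][0])<120)&(abs(P[...,1]-s["eef_pos"][1])<60))):
    n,l,st,_=cv2.connectedComponentsWithStats(m.astype(np.uint8));i=1+np.argmax(st[1:,4]);q=P[l==i]
    print(nm,cv2.minAreaRect(q[:,:2].astype(np.float32)),np.percentile(q[:,2],[5,50,95]).round(1),st[i])
E
python3 tr.py w3
```

```text
8.25 [467.57846827 -61.14066929 168.54341266] 0.6888619936676788 35.557472705841064 x [ 0.9996 -0.0271 -0.0013] y [-2.710e-02 -9.996e-01 -5.000e-04] [-0.38  0.26  1.74 -0.    1.14  1.22]
tray ((484.5977783203125, -184.62049865722656), (88.2076416015625, 186.85763549804688), 87.91287994384766) [ 2.9  4.1 15. ] [ 328   68   79  165 9791]
case ((481.20843505859375, -61.82858657836914), (86.73770904541016, 137.0460205078125), 85.56634521484375) [185.3 187.9 189.1] [  163   102   185   239 29998]
```

View pics/w3.png

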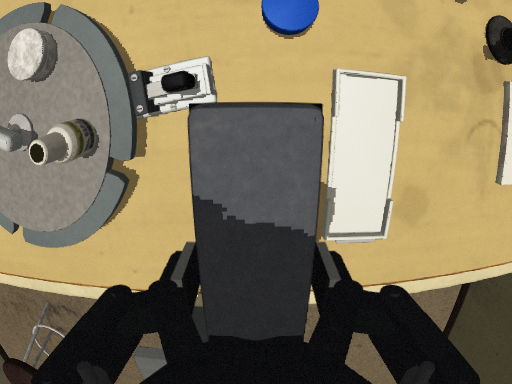

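The case is still held and level. The tray is at (328–406, 68–242), the lock at (175,85) with its grip at (180,82), and a notch at (118,180).

Run:
```python
from h import *
import pickle
s,M,c=pickle.load(open("w3.pkl","rb"));t=pickle.load(open("c0.pkl","rb"))["top"]
s1,M1,c1=pickle.load(open("w1.pkl","rb"))
for nm,P,px in(("w3",wpts(c,M),c["pixels"]),("top",pts(t),t["pixels"]),("w1",wpts(c1,M1),c1["pixels"])):
    hsv=cv2.cvtColor(px,cv2.COLOR_RGB2HSV);x,y,z=[P[...,i] for i in range(3)];white=(hsv[...,1]<75)&(px.min(2)>120)
    f=lambda m:[np.percentile(v[m],[1,99]).round(1).tolist() for v in(x,y)]+[m.sum(),z[m].mean().round(1)]
    reg=(abs(x-480)<130)&(abs(y+180)<70)&white&(z<30)
    print(nm,"floor",f(reg&(z<7)&(z>0)))
    for a in(420,450,480,510,540):
        m=reg&(abs(x-a)<5)&(z<7)&(z>0)
        m2=reg&(abs(x-a)<5)
        if m.sum()>5:print(a,np.percentile(y[m],[1,99]).round(1),np.percentile(y[m2],[0,100]).round(1))
    for a in(-205,-180,-155):
        m2=reg&(abs(y-a)<5)
        if m2.sum()>5:print("along",a,np.percentile(x[m2],[0,2,98,100]).round(1))
    g=(abs(x-562)<22)&(abs(y-1)<22)&(z>60);print("grip",f(g),x[g].mean().round(1),y[g].mean().round(1))
    h=(abs(x-537)<40)&(abs(y-205)<40)&(z>75);
    if h.sum()>20:print("handle",cv2.minAreaRect(P[h][:,:2].astype(np.float32)))
    for k,lo,hi in(("blue",105,125),("purple",130,155)):
        b=(hsv[...,0]>lo)&(hsv[...,0]<hi)&(hsv[...,1]>130)&(px.max(2)>70)&(x>200)&(x<800)&(abs(y)<300)
        if b.sum()>20:print(k,np.round(cv2.minAreaRect(P[b&(z>15)][:,:2].astype(np.float32))[0],1),f(b&(z>15)))
P=wpts(c,M);e=s["eef_pos"];z=P[...,2]
m=(abs(z-(e[2]+19.5))<6)&(abs(P[...,1]-e[1])<36)&(P[...,0]>e[0]+20)
q=P[m]
print("case front x",np.percentile(q[:,0],[95,99,100])-e[0])
for a in(30,50,70):
    k=q[abs(q[:,0]-e[0]-a)<3];print("y",a,np.percentile(k[:,1],[1,50,99])-e[1])
```

```text
w3 floor [[393.5, 569.6], [-218.1, -143.2], np.int64(9030), np.float64(4.1)]
420 [-212.5 -149.9] [-226.  -148.1]
450 [-218.  -143.8] [-222.1 -140.2]
480 [-218.6 -141.5] [-223.3 -140.4]
510 [-218.2 -142.6] [-224.7 -141.4]
540 [-217.1 -151.4] [-230.1 -142.9]
along -205 [383.7 390.7 572.6 577.4]
along -180 [382.9 388.4 573.5 576.8]
along -155 [385.1 390.8 574.7 579.3]
grip [[557.7, 573.5], [-9.1, 11.9], np.int64(501), np.float64(73.7)] 565.4 0.2
handle ((535.271484375, 193.7405242919922), (28.640304565429688, 16.82196044921875), 65.57134246826172)
blue [599.  -94.9] [[613.5, 645.0], [-123.9, -72.0], np.int64(1476), np.float64(26.4)]
top floor [[392.1, 568.3], [-221.5, -141.5], np.int64(1780), np.float64(3.4)]
420 [-215.3 -140.6] [-218.8 -139.7]
450 [-219.2 -141.7] [-219.3 -140.9]
480 [-220.5 -142.6] [-224.8 -140.7]
510 [-222.  -141.5] [-225.2 -141.5]
540 [-218.8 -152.3] [-224.6 -143.7]
along -205 [379.1 386.1 569.3 577.4]
along -180 [382.2 384.9 569.3 572.2]
along -155 [382.7 387.8 571.9 575.3]
grip [[555.8, 571.8], [-10.3, 9.7], np.int64(53), np.float64(72.9)] 562.5 0.5
handle ((537.20
[... 303 characters left out ...]
-187.8], np.int64(142), np.float64(4.3)]
480 [-219.6 -207.3] [-220.  -207.1]
510 [-217.8 -197.3] [-231.3 -197.1]
along -205 [481.8 483.2 518.  519.7]
grip [[557.6, 572.6], [-6.4, 14.2], np.int64(170), np.float64(71.4)] 564.5 7.1
handle ((526.2665405273438, 208.16720581054688), (58.386146545410156, 50.9870491027832), 0.27425646781921387)
blue [640.1 -97.6] [[614.2, 664.5], [-122.2, -71.0], np.int64(449), np.float64(24.8)]
purple [459.7  82.9] [[415.1, 453.7], [-72.1, -32.2], np.int64(268), np.float64(27.0)]
case front x [77.68271375 79.86871476 81.33794778]
y 30 [-29.66021351  -1.46165369  27.46082951]
y 50 [-29.91610962  -1.38778605  27.30980734]
y 70 [-29.97430205  -1.92495925  26.57685087]
```

>>> servo_tool(
  commands=[
    [1,[0.004,0.03,0],[0,0,0]],
    [1,[0.004,0.03,0],[0,0,0]],
    [1,[0.004,0.03,0],[0,0,0]],
    [1,[0.004,0.03,0],[0,0,0]],
    [1,[0,0,0.02],[0,0,0]],
    [1,[0,0,0.025],[0,0,0]],
    [1,[0,0,0.025],[0,0,0]],
    [1,[0,0,0.025],[0,0,0]],
    [1,[0,0,0.025],[0,0,0]],
    [1,[0,0,0],[0,0,0]],
  ],
)

```text
time_s: 9.13
eef_pos: [478.1, -180.3, 45.2]
ee_rot: [-0.002, 1.0, -0.014, -0.003]
force: [0.3, -0.2, -1.7]
grip_width: 0.688
grip_force: 35.5
```

```bash
python3 tr.py w4
```

```text
9.1333 [ 478.11668892 -180.29148955   45.19151953] 0.688110711824329 35.50474762916565 x [ 0.9996 -0.0283 -0.0068] y [-0.0283 -0.9996 -0.0042] [-0.59  0.52  1.74 -0.    0.89  1.01]
tray ((564.3218383789062, -183.4092254638672), (70.30138397216797, 14.551182746887207), 87.98004150390625) [2.9 4.1 5.2] [ 200   79  115   24 2540]
case ((492.0903625488281, -181.1968994140625), (86.50990295410156, 136.60609436035156), 84.39733123779297) [61.8 64.4 65.7] [  163   103   185   238 29903]
```

View pics/w4.png

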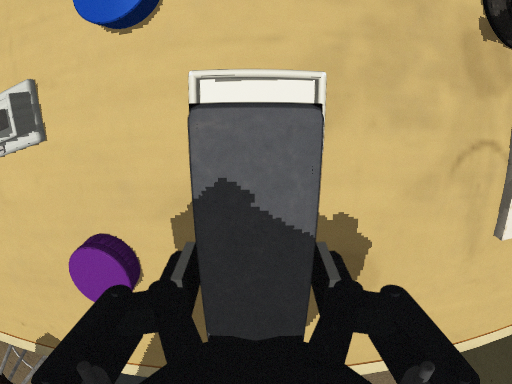

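The case is lined up with the tray: the inner floor strip shows at (200–315, 79–103) and the case's front edge is at row 103, centred. Lowering.

>>> servo_tool(
  commands=[
    [1,[0.002,0,0.01],[0,0,0]],
    [1,[0,0,0.01],[0,0,0]],
    [1,[0,0,0.006],[0,0,0]],
    [1,[0,0,0.004],[0,0,0]],
    [1,[0,0,0],[0,0,0]],
    [1,[0,0,0],[0,0,0]],
    [1,[0,0,0],[0,0,0]],
  ],
)

```text
time_s: 9.77
eef_pos: [482.6, -181.9, 19.7]
ee_rot: [0.0, 1.0, -0.015, 0.0]
force: [0.9, 0.2, -1.4]
grip_width: 0.694
grip_force: 35.6
```

>>> servo_tool(
  commands=[
    [1,[0,0,0.004],[0,0,0]],
    [1,[0,0,0.003],[0,0,0]],
    [1,[0,0,0.002],[0,0,0]],
    [1,[0,0,0.001],[0,0,0]],
    [1,[0,0,0],[0,0,0]],
    [1,[0,0,0],[0,0,0]],
  ],
)

```text
time_s: 10.27
eef_pos: [482.4, -181.7, 9.3]
ee_rot: [0.0, 1.0, -0.015, -0.0]
force: [-0.8, 0.0, -0.2]
grip_width: 0.689
grip_force: 35.6
```

>>> servo_tool(
  commands=[
    [1,[0,0,0.001],[0,0,0]],
    [1,[0,0,0.001],[0,0,0]],
    [1,[0,0,0],[0,0,0]],
    [1,[0,0,0],[0,0,0]],
  ],
)

```text
time_s: 10.6
eef_pos: [482.3, -181.7, 7.3]
ee_rot: [-0.0, 1.0, -0.015, -0.0]
force: [-0.0, -0.1, -0.4]
grip_width: 0.694
grip_force: 35.6
```

>>> servo_tool(
  commands=[
    [1,[0,0,0.0007],[0,0,0]],
    [1,[0,0,0],[0,0,0]],
    [1,[0,0,0],[0,0,0]],
  ],
)

```text
time_s: 10.85
eef_pos: [482.4, -181.7, 6.6]
ee_rot: [0.0, 1.0, -0.015, 0.0]
force: [0.3, 0.8, -0.4]
grip_width: 0.691
grip_force: 35.6
```

>>> servo_tool(
  commands=[
    [1,[0,0,0.0007],[0,0,0]],
    [1,[0,0,0],[0,0,0]],
    [1,[0,0,0],[0,0,0]],
  ],
)

```text
time_s: 11.1
eef_pos: [482.4, -181.7, 6.6]
ee_rot: [0.0, 1.0, -0.015, 0.0]
force: [-3.1, 1.0, 9.0]
grip_width: 0.693
grip_force: 36.6
```

>>> servo_tool(
  commands=[
    [-0.4,[0,0,0],[0,0,0]],
    [-0.5,[0,0,0],[0,0,0]],
    [-0.6,[0,0,0],[0,0,0]],
    [-0.8,[0,0,0],[0,0,0]],
    [-1,[0,0,0],[0,0,0]],
    [-1,[0,0,0],[0,0,0]],
    [-1,[0,0,-0.005],[0,0,0]],
    [-1,[0,0,-0.01],[0,0,0]],
    [-1,[0,0,-0.02],[0,0,0]],
    [-1,[0,0,-0.03],[0,0,0]],
  ],
)

```text
time_s: 11.93
eef_pos: [481.4, -181.1, 70.8]
ee_rot: [-0.001, 1.0, -0.015, -0.002]
force: [0.4, 0.4, -0.5]
grip_width: 1.002
grip_force: 0.0
```

>>> servo_tool(
  commands=[
    [-1,[0,0,-0.04],[0,0,0]],
    [-1,[0,0,-0.04],[0,0,0]],
    [-1,[0,0,-0.04],[0,0,0]],
    [-1,[0,0,-0.02],[0,0,0]],
    [-1,[0,0,0],[0,0,0]],
    [-1,[0,0,0],[0,0,0]],
  ],
)

```text
time_s: 12.43
eef_pos: [482.5, -181.8, 212.3]
ee_rot: [0.001, 1.0, -0.015, 0.001]
force: [0.4, 0.7, -0.6]
grip_width: 1.003
grip_force: 0.0
```

Run:
```python
from h import *
import pickle
s=sense();M=pose(s);c=capture("wrist");t=capture("top");save("w5",np.hstack([cv2.resize(c["pixels"],(400,300)),cv2.resize(t["pixels"][100:270,120:347],(400,300))]));pickle.dump((s,M,c,t),open("w5.pkl","wb"))
print(s["time_s"],s["eef_pos"],s["grip_width"])
P=wpts(c,M);x,y,z=[P[...,i] for i in range(3)];px=c["pixels"]
m=(abs(x-482)<100)&(abs(y+182)<50)&(px.max(2)<115)&(z>10)&(z<45)
n,l,st,_=cv2.connectedComponentsWithStats(m.astype(np.uint8));i=1+np.argmax(st[1:,4]);q=P[l==i]
print("case",cv2.minAreaRect(q[:,:2].astype(np.float32)),np.percentile(q[:,2],[5,50,95]))
# platter from top: notches as gaps on ring r=140
P=pts(t);z=P[...,2];w=(z>30)&(z<48)&(abs(P[...,0]-534)<165)&(abs(P[...,1]-205)<165)
e,r=cv2.minEnclosingCircle(P[w][:,:2].astype(np.float32));print("platter",e,r)
h=(abs(P[...,0]-534)<35)&(abs(P[...,1]-205)<35)&(z>70)
print("handle",cv2.minAreaRect(P[h][:,:2].astype(np.float32)))
q=P.reshape(-1,3)
for c0 in (np.array([533,204.]),np.array(e)):
    d=q[:,:2]-c0;rr=np.hypot(*d.T);a=np.degrees(np.arctan2(d[:,1],d[:,0]))
    k=(rr>130)&(rr<147)&(q[:,2]<30);aa=np.sort(a[k]);g=np.split(aa,np.where(np.diff(aa)>6)[0]+1)
    print([(v.mean().round(1),len(v)) for v in g if len(v)>3], "lock",np.degrees(np.arctan2(*(np.array([562.5,.5])-c0)[::-1])))
```

```text
12.4333 [ 482.52124852 -181.76795982  212.30195232] 1.0025172449436035
case ((483.9749450683594, -181.98202514648438), (60.180274963378906, 158.61293029785156), 88.31033325195312) [23.68380608 25.98405384 27.29721688]
platter (539.7425537109375, 196.344482421875) 159.43301391601562
handle ((537.168701171875, 204.69171142578125), (52.78329849243164, 17.901660919189453), 68.11109161376953)
[(np.float64(-129.6), 119), (np.float64(-18.2), 24), (np.float64(65.7), 12), (np.float64(154.0), 46)] lock -81.75168093702277
[(np.float64(-100.9), 224), (np.float64(-16.5), 38), (np.float64(152.3), 31)] lock -83.37186372250108
```

View pics/w5.png

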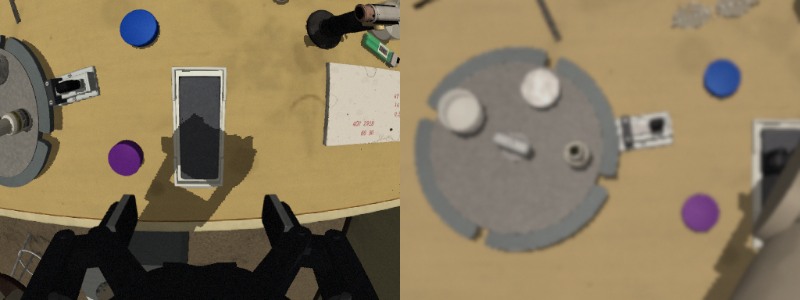

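The case lies flat in the tray (left panel, (200,128)), and the pots are undisturbed. Next I move over the carousel handle.

>>> servo_tool(
  commands=[
    [-1,[0.0042,-0.0388,0],[0,0,0]],
    [-1,[0.0042,-0.0388,0],[0,0,0]],
    [-1,[0.0042,-0.0388,0],[0,0,0]],
    [-1,[0.0042,-0.0388,0],[0,0,0]],
    [-1,[0.0042,-0.0388,0],[0,0,0]],
    [-1,[0.0042,-0.0388,0],[0,0,0]],
    [-1,[0.0042,-0.0388,0],[0,0,0]],
    [-1,[0.0042,-0.0388,0],[0,0,0]],
    [-1,[0.0042,-0.0388,0],[0,0,0]],
    [-1,[0.0042,-0.0388,0],[0,0,0]],
  ],
)

```text
time_s: 13.37
eef_pos: [535.0, 206.8, 209.4]
ee_rot: [0.0, 1.0, -0.015, -0.001]
force: [0.7, -1.0, -0.4]
grip_width: 1.001
grip_force: 0.0
```

>>> servo_tool(
  commands=[
    [-1,[0,0,0],[0,0,-1]],
    [-1,[0,0,0],[0,0,-1]],
    [-1,[0,0,0],[0,0,-1]],
    [-1,[0,0,0],[0,0,-1]],
    [-1,[0,0,0],[0,0,-1]],
    [-1,[0,0,0],[0,0,-1]],
    [-1,[0,0,0],[0,0,-1]],
    [-1,[0,0,0],[0,0,-1]],
    [-1,[0,0,0],[0,0,-1]],
    [-1,[0,0,0],[0,0,-1]],
  ],
)

```text
time_s: 14.2
eef_pos: [535.1, 204.8, 209.3]
ee_rot: [-0.001, 0.872, 0.49, -0.001]
force: [0.3, 0.5, 0.4]
grip_width: 0.997
grip_force: 0.0
```

>>> servo_tool(
  commands=[
    [-1,[0,0,0],[0,0,-1]],
    [-1,[0,0,0],[0,0,-0.6]],
    [-1,[0,0,0],[0,0,0]],
    [-1,[0,0,0],[0,0,0]],
    [-1,[0,0,0],[0,0,0]],
  ],
)

```text
time_s: 14.62
eef_pos: [535.4, 204.8, 210.2]
ee_rot: [-0.0, 0.83, 0.558, -0.001]
force: [-0.2, -0.1, -0.4]
grip_width: 0.996
grip_force: 0.0
```

```bash
cat > pl.py <<'E'
from h import *
import pickle,sys
s=sense();M=pose(s);c=capture("wrist");save(sys.argv[1],c["pixels"]);pickle.dump((s,M,c),open(sys.argv[1]+".pkl","wb"))
print(s["time_s"],s["eef_pos"],"y",M[:3,1].round(4),np.degrees(np.arctan2(M[1,1],M[0,1])),s["joints"].round(2))
from scipy.optimize import least_squares
P=wpts(c,M);x,y,z=[P[...,i] for i in range(3)]
h=(abs(x-536)<40)&(abs(y-205)<40)&(z>80)&(z<92)
print("handle",cv2.minAreaRect(P[h][:,:2].astype(np.float32)),np.median(z[h]),h.sum())
plat=((z>28)&(z<50)&(abs(x-536)<165)&(abs(y-205)<165)).astype(np.uint8)
ed=plat&(1-cv2.erode(plat,np.ones((3,3),np.uint8)));q=P[ed>0][:,:2]
q=q[abs(np.hypot(q[:,0]-536,q[:,1]-204)-150)<9]
f=least_squares(lambda p:np.hypot(q[:,0]-p[0],q[:,1]-p[1])-p[2],[536,204,150],loss="soft_l1",f_scale=1).x;print("circle",f,len(q))
d=P[...,:2]-f[:2];r=np.hypot(d[...,0],d[...,1]);a=np.degrees(np.arctan2(d[...,1],d[...,0]))
k=(r>129)&(r<142)&(z<28)&(z>-5);aa=np.sort(a[k]);g=np.split(aa,np.where(np.diff(aa)>3)[0]+1)
print("notch",[(((v[0]+v[-1])/2).round(1),np.median(v).round(1),(v[-1]-v[0]).round(1),len(v)) for v in g if len(v)>4])
g=(abs(x-563)<20)&(abs(y-1)<22)&(z>66)
if g.sum():p=np.array(cv2.minAreaRect(P[g][:,:2].astype(np.float32))[0]);print("grip",p,np.percentile(P[g],[2,50,98],0).round(1).tolist(),"lock ang",np.degrees(np.arctan2(*(p-f[:2])[::-1])),"r",np.hypot(*(p-f[:2])))
E
python3 pl.py w6
```

```text
14.6167 [535.44935428 204.8282654  210.19961602] y [ 0.926  -0.3776 -0.0012] -22.186854981781654 [ 0.16  0.44  1.38 -0.    1.33  0.55]
handle ((540.074462890625, 207.8136749267578), (52.61781311035156, 17.986988067626953), 68.49920654296875) 86.26934720225447 972
circle [539.47389627 207.13944864 148.44131405] 1141
notch [(np.float64(67.8), np.float64(67.7), np.float64(7.8), 138), (np.float64(161.5), np.float64(161.6), np.float64(0.6), 9)]
grip [566.10650635   3.69553852] [[558.6, -5.4, 66.5], [565.9, 7.3, 74.7], [573.2, 13.5, 76.8]] lock ang -82.5418854882157 r 205.17972727901747
```

View pics/w6.png

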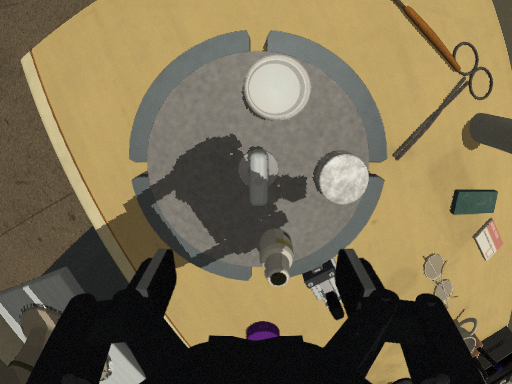

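The wrist view shows the handle bar at (259,178), running straight up the image with its thin side across the fingers. The tin is at (342,178), the bottle at (277,260) and the tub at (278,88). Notches are at (258,42), (140,172), (378,172) and the near one at about (255,275), next to the lock at (325,285). Half closing the fingers and descending on the handle.

>>> servo_tool(
  commands=[
    [0,[0.0013,0.0019,0.01],[0,0,0]],
    [0,[0,0,0.02],[0,0,0]],
    [0,[0,0,0.025],[0,0,0]],
    [0,[0,0,0.025],[0,0,0]],
    [0,[0,0,0.02],[0,0,0]],
    [0,[0,0,0.015],[0,0,0]],
    [0,[0,0,0.015],[0,0,0]],
    [0,[0,0,0.01],[0,0,0]],
    [0,[0,0,0.008],[0,0,0]],
    [0,[0,0,0],[0,0,0]],
  ],
  squeeze=20,
)

```text
time_s: 15.5
eef_pos: [537.2, 205.2, 61.2]
ee_rot: [-0.001, 0.829, 0.559, -0.001]
force: [-1.3, -0.2, -0.4]
grip_width: 0.499
grip_force: 0.0
```

>>> servo_tool(
  commands=[
    [0,[0,0,0],[0,0,0]],
    [0.1,[0,0,0],[0,0,0]],
    [0.2,[0,0,0],[0,0,0]],
    [0.3,[0,0,0],[0,0,0]],
    [0.4,[0,0,0],[0,0,0]],
    [0.45,[0,0,0],[0,0,0]],
    [0.5,[0,0,0],[0,0,0]],
    [0.5,[0,0,0],[0,0,0]],
  ],
)

```text
time_s: 16.17
eef_pos: [537.9, 205.4, 63.0]
ee_rot: [0.0, 0.829, 0.559, 0.0]
force: [-0.1, -0.9, -0.1]
grip_width: 0.251
grip_force: 0.0
```

>>> servo_tool(
  commands=[
    [0.53,[0,0,0],[0,0,0]],
    [0.56,[0,0,0],[0,0,0]],
    [0.6,[0,0,0],[0,0,0]],
    [0.7,[0,0,0],[0,0,0]],
    [1,[0,0,0],[0,0,0]],
    [1,[0,0,0],[0,0,0]],
    [1,[0,0,0],[0,0,0]],
  ],
)

```text
time_s: 16.75
eef_pos: [538.5, 205.2, 63.1]
ee_rot: [0.0, 0.829, 0.559, 0.001]
force: [5.1, -2.1, -1.0]
grip_width: 0.206
grip_force: 19.9
```

>>> servo_tool(
  commands=[
    [1,[0,0.0007,0],[0,0,0]],
    [1,[0,0,0],[0,0,-0.1]],
    [1,[0,0,0],[0,0,-0.2]],
    [1,[0,0,0],[0,0,-0.3]],
    [1,[0,0,0],[0,0,-0.3]],
    [1,[0,0,0],[0,0,-0.3]],
    [1,[0,0,0],[0,0,-0.3]],
    [1,[0,0,0],[0,0,-0.3]],
    [1,[0,0,0],[0,0,-0.3]],
    [1,[0,0,0],[0,0,-0.3]],
  ],
)

```text
time_s: 17.58
eef_pos: [539.0, 205.1, 63.1]
ee_rot: [0.0, 0.752, 0.659, 0.0]
force: [3.5, -1.2, 1.8]
grip_width: 0.207
grip_force: 20.1
```

>>> servo_tool(
  commands=[
    [1,[0,0,0],[0,0,-0.3]],
    [1,[0,0,0],[0,0,-0.3]],
    [1,[0,0,0],[0,0,-0.3]],
    [1,[0,0,0],[0,0,-0.3]],
    [1,[0,0,0],[0,0,-0.3]],
    [1,[0,0,0],[0,0,-0.3]],
    [1,[0,0,0],[0,0,-0.3]],
    [1,[0,0,0],[0,0,-0.2]],
    [1,[0,0,0],[0,0,-0.13]],
    [1,[0,0,0],[0,0,-0.1]],
  ],
)

```text
time_s: 18.42
eef_pos: [539.5, 205.0, 63.1]
ee_rot: [0.001, 0.659, 0.752, 0.001]
force: [6.8, -2.2, -1.5]
grip_width: 0.206
grip_force: 19.9
```

>>> servo_tool(
  commands=[
    [1,[0,0,0],[0,0,0]],
    [1,[0,0,0],[0,0,0]],
    [1,[0,0,0],[0,0,0]],
    [1,[0,0,0],[0,0,0]],
    [1,[0,0,0],[0,0,0]],
  ],
)

```text
time_s: 18.83
eef_pos: [539.5, 205.0, 63.1]
ee_rot: [0.001, 0.659, 0.752, 0.001]
force: [5.8, -1.4, -0.7]
grip_width: 0.202
grip_force: 19.9
```

>>> servo_tool(
  commands=[
    [1,[0,0.0008,0],[0,0,0]],
    [1,[0,0,0],[0,0,0]],
    [1,[0,0,0],[0,0,0]],
    [1,[0,0,0],[0,0,0]],
  ],
)

```text
time_s: 19.17
eef_pos: [539.5, 205.1, 63.0]
ee_rot: [0.0, 0.659, 0.752, 0.0]
force: [3.0, -3.3, 3.8]
grip_width: 0.206
grip_force: 20.4
```

>>> servo_tool(
  commands=[
    [0.58,[0,0,0],[0,0,0]],
    [0.54,[0,0,0],[0,0,0]],
    [0.5,[0,0,0],[0,0,0]],
    [0.4,[0,0,0],[0,0,0]],
    [0.2,[0,0,0],[0,0,0]],
    [0,[0,0,0],[0,0,0]],
    [0,[0,0,0],[0,0,0]],
    [0,[0,0,-0.01],[0,0,0]],
    [0,[0,0,-0.025],[0,0,0]],
    [0,[0,0,-0.03],[0,0,0]],
  ],
)

```text
time_s: 20.0
eef_pos: [538.5, 205.1, 128.0]
ee_rot: [-0.001, 0.659, 0.752, -0.001]
force: [0.5, -1.2, 0.5]
grip_width: 0.501
grip_force: 0.0
```

>>> servo_tool(
  commands=[
    [0,[0,0,-0.03],[0,0,0]],
    [0,[0,0,-0.03],[0,0,0]],
    [0,[0,0,-0.03],[0,0,0]],
    [0,[0,0,0],[0,0,0]],
    [0,[0,0,0],[0,0,0]],
  ],
)

```text
time_s: 20.42
eef_pos: [539.8, 205.3, 220.0]
ee_rot: [0.001, 0.659, 0.752, 0.001]
force: [-0.2, 1.3, -0.9]
grip_width: 0.501
grip_force: 0.0
```

```bash
python3 pl.py w7
```

```text
20.4167 [539.8143431  205.34547036 219.98322724] y [0.9914 0.1307 0.0038] 7.511039879978939 [0.16 0.44 1.35 0.   1.35 0.03]
handle ((539.2780151367188, 208.14340209960938), (17.092405319213867, 52.15127182006836), 7.927572727203369) 86.30814206397702 903
circle [539.31462468 206.90898017 148.53108466] 1071
notch [(np.float64(-169.6), np.float64(-168.8), np.float64(5.4), 14), (np.float64(4.0), np.float64(3.9), np.float64(0.4), 8), (np.float64(97.6), np.float64(97.6), np.float64(7.3), 131)]
grip [565.48376465   3.51851177] [[558.2, -7.0, 66.7], [565.5, 7.6, 74.8], [572.5, 13.9, 77.4]] lock ang -82.66834556663714 r 205.0670780994388
```

View pics/w7.png

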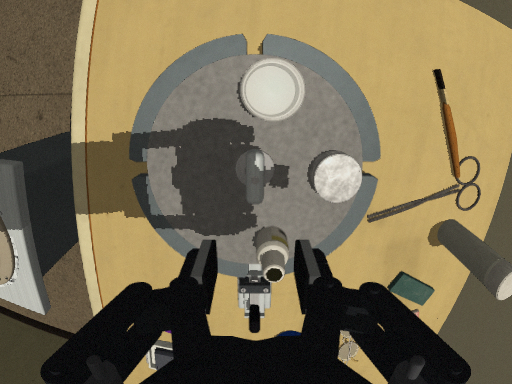

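The near notch now faces the lock: the opposite notch is at (254,45) and the lock is at (254,290). By measurement it is 0.3° off. The pots still stand. The tool is already square to the slide, so I move over the bolt grip.

>>> servo_tool(
  commands=[
    [0,[-0.026,-0.0005,0],[0,0,0]],
    [0,[-0.026,0,0],[0,0,0]],
    [0,[-0.026,0,0],[0,0,0]],
    [0,[-0.026,0,0],[0,0,0]],
    [0,[-0.026,0,0],[0,0,0]],
    [0,[-0.026,0,0],[0,0,0]],
    [0,[-0.026,0,0],[0,0,0]],
    [0,[-0.026,0,0],[0,0,0]],
    [0,[0,0,0],[0,0,0]],
    [0,[0,0,0],[0,0,0]],
  ],
)

```text
time_s: 21.3
eef_pos: [565.6, -1.8, 216.6]
ee_rot: [-0.001, 0.66, 0.751, -0.001]
force: [0.1, 0.1, 0.4]
grip_width: 0.499
grip_force: 0.0
```

Run:
```python
from h import *
s=sense();M=pose(s);c=capture("wrist");save("w8",cv2.resize(c["pixels"][60:300,100:420],(640,480)))
P=wpts(c,M);x,y,z=[P[...,i] for i in range(3)]
g=(abs(x-566)<22)&(abs(y-0)<25)&(z>70)&(z<82)
L=(P[g]-M[:3,3])@M[:3,:3]
print(s["eef_pos"],s["joints"].round(2),M[:3,1],g.sum(),np.percentile(L,[2,50,98],0).round(1).tolist())
```

```text
[565.59102298  -1.83500943 216.60555088] [-0.21  0.41  1.39  0.    1.34 -0.34] [ 0.99168388  0.12867546 -0.00238734] 291 [[-6.2, -5.1, 139.4], [4.5, 1.0, 141.2], [14.3, 8.0, 146.1]]
```

View pics/w8.png

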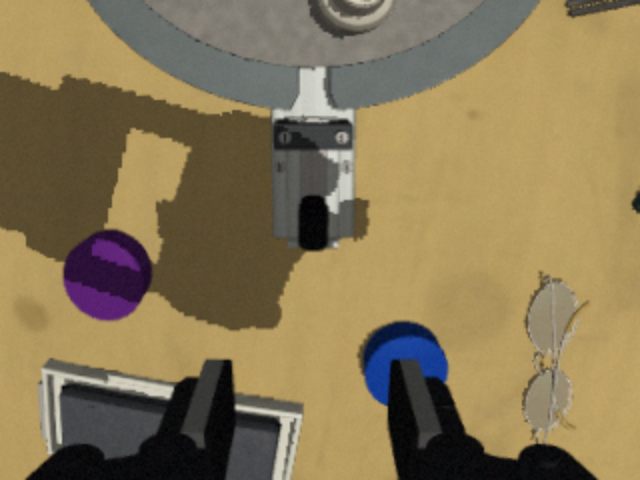

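The notch sits directly in line with the bolt at (313,85). The bolt's grip is at (313,222), centred between the open fingers. Descending, then gripping it.

>>> servo_tool(
  commands=[
    [0,[0.001,0.001,0.02],[0,0,0]],
    [0,[0,0,0.025],[0,0,0]],
    [0,[0,0,0.025],[0,0,0]],
    [0,[0,0,0.025],[0,0,0]],
    [0,[0,0,0.025],[0,0,0]],
    [0,[0,0,0.02],[0,0,0]],
    [0,[0,0,0.01],[0,0,0]],
    [0,[0,0,0.01],[0,0,0]],
    [0,[0,0,0],[0,0,0]],
    [0,[0,0,0],[0,0,0]],
  ],
)

```text
time_s: 22.18
eef_pos: [567.2, 0.4, 58.4]
ee_rot: [0.0, 0.659, 0.752, 0.0]
force: [-0.7, 0.1, -0.0]
grip_width: 0.497
grip_force: 0.0
```

>>> servo_tool(
  commands=[
    [0.3,[0,0,0],[0,0,0]],
    [0.5,[0,0,0],[0,0,0]],
    [0.6,[0,0,0],[0,0,0]],
    [0.65,[0,0,0],[0,0,0]],
    [0.7,[0,0,0],[0,0,0]],
    [1,[0,0,0],[0,0,0]],
    [1,[0,0,0],[0,0,0]],
    [1,[0,0,0],[0,0,0]],
    [1,[0,0,0],[0,0,0]],
  ],
  squeeze=25,
)

```text
time_s: 22.93
eef_pos: [566.2, -0.0, 58.4]
ee_rot: [-0.001, 0.659, 0.752, -0.001]
force: [-7.7, -1.2, 7.1]
grip_width: 0.159
grip_force: 24.5
```

Gripped (14 mm). Relieving the side load, then sliding.

>>> servo_tool(
  commands=[
    [1,[0,-0.0008,0],[0,0,0]],
    [1,[0.002,0,0],[0,0,0]],
    [1,[0.003,0,0],[0,0,0]],
    [1,[0.003,0,0],[0,0,0]],
    [1,[0.002,0,0],[0,0,0]],
    [1,[0,0,0],[0,0,0]],
    [1,[0,0,0],[0,0,0]],
  ],
)

```text
time_s: 23.52
eef_pos: [564.8, 10.2, 58.4]
ee_rot: [0.0, 0.659, 0.752, 0.0]
force: [-4.8, 0.1, 7.3]
grip_width: 0.156
grip_force: 24.9
```

>>> servo_tool(
  commands=[
    [1,[0.002,0,0],[0,0,0]],
    [1,[0.003,0,0],[0,0,0]],
    [1,[0.003,0,0],[0,0,0]],
    [1,[0.003,0,0],[0,0,0]],
    [1,[0.002,0,0],[0,0,0]],
    [1,[0,0,0],[0,0,0]],
    [1,[0,0,0],[0,0,0]],
  ],
)

```text
time_s: 24.1
eef_pos: [563.1, 23.1, 58.4]
ee_rot: [-0.0, 0.659, 0.752, 0.0]
force: [-3.5, 0.5, 6.5]
grip_width: 0.159
grip_force: 24.9
```

>>> servo_tool(
  commands=[
    [1,[0.001,0,0],[0,0,0]],
    [1,[0.001,0,0],[0,0,0]],
    [1,[0,0,0],[0,0,0]],
    [1,[0,0,0],[0,0,0]],
  ],
)

```text
time_s: 24.43
eef_pos: [563.0, 23.7, 58.4]
ee_rot: [0.001, 0.659, 0.752, -0.001]
force: [-3.7, -7.2, 5.0]
grip_width: 0.154
grip_force: 24.7
```

>>> servo_tool(
  commands=[
    [1,[0.001,0,0],[0,0,0]],
    [1,[0,0,0],[0,0,0]],
    [1,[0,0,0],[0,0,0]],
  ],
)

```text
time_s: 24.68
eef_pos: [563.0, 23.8, 58.4]
ee_rot: [0.001, 0.659, 0.752, -0.001]
force: [-4.0, -12.5, 4.7]
grip_width: 0.155
grip_force: 24.7
```

>>> servo_tool(
  commands=[
    [1,[0.0008,0,0],[0,0,0]],
    [1,[0,0,0],[0,0,0]],
    [1,[0,0,0],[0,0,0]],
  ],
)

```text
time_s: 24.93
eef_pos: [563.0, 23.9, 58.4]
ee_rot: [0.002, 0.659, 0.752, -0.001]
force: [-3.3, -16.4, 4.2]
grip_width: 0.158
grip_force: 24.6
```

The bolt stopped hard after about 24 mm. I'll release, rise and check whether that is the end stop.

>>> servo_tool(
  commands=[
    [1,[-0.0025,0,0],[0,0,0]],
    [1,[0,0,0],[0,0,0]],
    [0.65,[0,0,0],[0,0,0]],
    [0.5,[0,0,0],[0,0,0]],
    [0.2,[0,0,0],[0,0,0]],
    [0,[0,0,0],[0,0,0]],
    [0,[0,0,0],[0,0,0]],
    [0,[-0.005,0,-0.02],[0,0,0]],
    [0,[-0.01,0,-0.03],[0,0,0]],
    [0,[-0.011,0,-0.03],[0,0,0]],
  ],
)

```text
time_s: 25.77
eef_pos: [565.9, -1.6, 138.4]
ee_rot: [-0.001, 0.659, 0.752, -0.0]
force: [0.6, -0.3, 0.6]
grip_width: 0.5
grip_force: 0.0
```

>>> servo_tool(
  commands=[
    [0,[0,0,-0.03],[0,0,0]],
    [0,[0,0,-0.03],[0,0,0]],
    [0,[0,0,-0.02],[0,0,0]],
    [0,[0,0,0],[0,0,0]],
    [0,[0,0,0],[0,0,0]],
  ],
)

```text
time_s: 26.18
eef_pos: [566.6, -1.7, 218.5]
ee_rot: [0.001, 0.659, 0.752, 0.0]
force: [0.3, -0.2, -0.7]
grip_width: 0.499
grip_force: 0.0
```

```bash
python3 - <<'E'
from h import *
s=sense();M=pose(s);c=capture("wrist");save("w9",cv2.resize(c["pixels"][60:300,100:420],(640,480)))
P=wpts(c,M);x,y,z=[P[...,i] for i in range(3)]
px=c["pixels"].astype(int)
dirx=np.array([-.1288,.9917,0])
g=(abs(x-564)<22)&(abs(y-22)<30)&(z>73)&(z<80)&(px.max(2)<70)
L=(P[g]-M[:3,3])@M[:3,:3]
print(s["time_s"],s["eef_pos"],g.sum(),np.percentile(L,[2,50,98],0).round(1).tolist(),np.percentile((P[g]-[539.3,206.9,0])@-dirx,[2,98]))
E
python3 pl.py w9b
```

```text
26.1833 [566.57696812  -1.66022576 218.46230711] 273 [[18.0, -6.5, 141.3], [28.3, -0.0, 143.0], [37.9, 5.9, 145.1]] [172.47849565 192.41285557]
26.2333 [566.07366684  -1.59041667 217.21767995] y [ 9.914e-01  1.308e-01 -8.000e-04] 7.515304207499429 [-0.21  0.41  1.39  0.    1.34 -0.34]
handle ((0.0, 0.0), (0.0, 0.0), 0.0) nan 0
circle [539.47718754 205.97739608 148.05499186] 656
notch [(np.float64(-85.2), np.float64(-85.5), np.float64(1.5), 23), (np.float64(-79.6), np.float64(-79.4), np.float64(1.6), 24)]
grip [558.31732178  10.45965576] [[543.4, -8.7, 226.3], [560.9, 11.7, 301.8], [582.3, 20.3, 316.1]] lock ang -84.49595913213189 r 196.42336275303572
  return _methods._mean(a, axis=axis, dtype=dtype,
  ret = ret.dtype.type(ret / rcount)
```

View pics/w9.png

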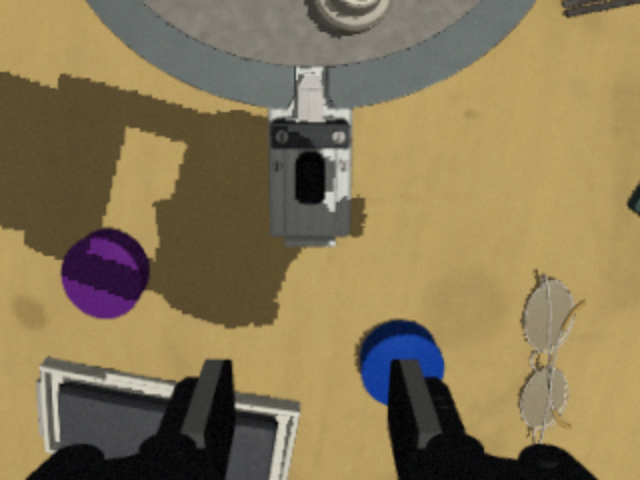

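Run:
```python
from h import *
import pickle
ax=np.array([-.1305,.9914,0])
for f in("w9b","w7","w6"):
    s,M,c=pickle.load(open(f+".pkl","rb"));P=wpts(c,M);px=c["pixels"].astype(int)
    L=(P-np.array([540,206,0]));a=-(L@ax);b=L@np.array([.9914,.1305,0]);z=P[...,2]
    print(f)
    for lo,hi in((-3,4),(-12,-8),(8,12)):
        m=(b>lo)&(b<hi)&(a>120)&(a<240)&(z<100)&(z>-5)
        o=np.argsort(a[m]);A=a[m][o];Z=z[m][o];C=px[m][o].mean(1)
        print((lo,hi),[(round(v,0),int(np.median(Z[abs(A-v)<1])),int(np.median(C[abs(A-v)<1]))) for v in np.arange(122,236,2) if (abs(A-v)<1).sum()>0])
```

```text
w9b
(-3, 4) [(np.int64(122), 40, 127), (np.int64(124), 40, 126), (np.int64(126), 9, 196), (np.int64(128), 23, 195), (np.int64(130), 36, 188), (np.int64(132), 36, 188), (np.int64(134), 36, 186), (np.int64(136), 36, 162), (np.int64(138), 35, 181), (np.int64(140), 36, 189), (np.int64(142), 36, 187), (np.int64(144), 36, 188), (np.int64(146), 36, 189), (np.int64(148), 36, 186), (np.int64(150), 36, 187), (np.int64(152), 36, 187), (np.int64(154), 38, 146), (np.int64(156), 46, 58), (np.int64(158), 45, 65), (np.int64(160), 46, 64), (np.int64(162), 45, 65), (np.int64(164), 46, 53), (np.int64(166), 46, 41), (np.int64(168), 45, 37), (np.int64(170), 52, 10), (np.int64(172), 74, 7), (np.int64(174), 75, 7), (np.int64(176), 76, 9), (np.int64(178), 75, 7), (np.int64(180), 75, 8), (np.int64(182), 75, 6), (np.int64(184), 76, 6), (np.int64(186), 75, 8), (np.int64(188), 75, 9), (np.int64(190), 75, 7), (np.int64(192), 74, 29), (np.int64(204), 25, 88), (np.int64(206), 25, 88), (np.int64(208), 24, 87), (np.int64(210), 25, 88), (np.int64(212), 25, 88), (np.int64(214), 25, 87), (np.int64(216), 25, 87), (np.in
[... 8240 characters left out ...]
37, 98), (np.int64(148), 37, 80), (np.int64(154), 41, 25), (np.int64(156), 35, 27), (np.int64(158), 46, 53), (np.int64(160), 46, 55), (np.int64(162), 46, 60), (np.int64(164), 46, 59), (np.int64(166), 45, 60), (np.int64(168), 45, 86), (np.int64(184), 25, 120), (np.int64(186), 25, 184), (np.int64(188), 24, 188), (np.int64(190), 24, 188), (np.int64(192), 24, 189), (np.int64(194), 25, 189), (np.int64(196), 24, 191), (np.int64(198), 24, 159), (np.int64(200), 24, 185), (np.int64(202), 25, 134), (np.int64(204), 25, 175), (np.int64(206), 25, 166), (np.int64(208), 24, 180), (np.int64(210), 25, 136), (np.int64(212), 24, 185), (np.int64(216), 24, 155), (np.int64(218), 25, 77), (np.int64(220), 25, 142)]
```

The lock view shows the bolt in the notch at (310,90), evenly between its sides. The grip is right behind the bridge, at 172–194 mm after allowing for the bias, which is its home position. I'll nudge it once more from behind with shut fingers, in case the release drew it back a little.

>>> servo_tool(
  commands=[
    [1,[-0.006,0,0.01],[0,0,0]],
    [1,[0,0,0.02],[0,0,0]],
    [1,[0,0,0.025],[0,0,0]],
    [1,[0,0,0.025],[0,0,0]],
    [1,[0,0,0.025],[0,0,0]],
    [1,[0,0,0.025],[0,0,0]],
    [1,[0,0,0.02],[0,0,0]],
    [1,[0,0,0.007],[0,0,0]],
    [1,[0,0,0],[0,0,0]],
    [1,[0,0,0],[0,0,0]],
  ],
)

```text
time_s: 27.12
eef_pos: [567.2, -7.9, 60.9]
ee_rot: [-0.0, 0.659, 0.752, -0.0]
force: [1.2, 0.3, 1.0]
grip_width: -0.001
grip_force: 0.0
```

>>> servo_tool(
  commands=[
    [1,[0.002,0,0],[0,0,0]],
    [1,[0.002,0,0],[0,0,0]],
    [1,[0.002,0,0],[0,0,0]],
    [1,[0.002,0,0],[0,0,0]],
    [1,[0,0,0],[0,0,0]],
    [1,[0,0,0],[0,0,0]],
  ],
)

```text
time_s: 27.62
eef_pos: [566.1, 0.4, 61.1]
ee_rot: [0.0, 0.659, 0.752, 0.0]
force: [-0.3, 0.5, 0.2]
grip_width: 0.001
grip_force: 0.0
```

>>> servo_tool(
  commands=[
    [1,[0.001,0,0],[0,0,0]],
    [1,[0.001,0,0],[0,0,0]],
    [1,[0,0,0],[0,0,0]],
    [1,[0,0,0],[0,0,0]],
  ],
)

```text
time_s: 27.95
eef_pos: [565.8, 2.3, 60.9]
ee_rot: [-0.0, 0.659, 0.752, -0.0]
force: [-0.9, 0.7, -0.3]
grip_width: 0.003
grip_force: 0.0
```

>>> servo_tool(
  commands=[
    [1,[0.001,0,0],[0,0,0]],
    [1,[0.001,0,0],[0,0,0]],
    [1,[0,0,0],[0,0,0]],
    [1,[0,0,0],[0,0,0]],
  ],
)

```text
time_s: 28.28
eef_pos: [565.6, 3.9, 60.9]
ee_rot: [0.0, 0.659, 0.752, -0.0]
force: [-0.2, -4.5, -0.6]
grip_width: 0.002
grip_force: 1.9
```

>>> servo_tool(
  commands=[
    [1,[0.001,0,0],[0,0,0]],
    [1,[0.001,0,0],[0,0,0]],
    [1,[0,0,0],[0,0,0]],
    [1,[0,0,0],[0,0,0]],
  ],
)

```text
time_s: 28.62
eef_pos: [565.6, 4.2, 61.0]
ee_rot: [0.001, 0.659, 0.752, -0.001]
force: [0.0, -12.9, -1.8]
grip_width: -0.003
grip_force: 6.6
```

It's hard against the end stop. Backing off and rising.

>>> servo_tool(
  commands=[
    [1,[-0.004,0,0],[0,0,0]],
    [1,[-0.006,0,0],[0,0,0]],
    [1,[0,0,-0.02],[0,0,0]],
    [1,[0,0,-0.03],[0,0,0]],
    [1,[0,0,-0.04],[0,0,0]],
    [1,[0,0,-0.04],[0,0,0]],
    [1,[0,0,-0.03],[0,0,0]],
    [1,[0,0,0],[0,0,0]],
    [1,[0,0,0],[0,0,0]],
    [1,[0,0,0],[0,0,0]],
  ],
)

```text
time_s: 29.45
eef_pos: [566.1, -3.5, 219.8]
ee_rot: [-0.001, 0.659, 0.752, -0.0]
force: [-0.3, -0.3, -0.0]
grip_width: -0.004
grip_force: 0.0
```

Run:
```python
from h import *
s=sense();M=pose(s);c=capture("wrist")
P=wpts(c,M);px=c["pixels"].astype(int);ax=np.array([-.1305,.9914,0])
L=P-np.array([540,206,0]);a=-(L@ax);b=L@np.array([.9914,.1305,0]);z=P[...,2]
g=(abs(b)<9)&(z>73)&(z<80)&(a>150)&(a<230);h=(abs(b)<14)&(abs(z-46)<3)&(a>145)&(a<180)
print(s["time_s"],s["eef_pos"],"grip",np.percentile(a[g],[1,99]),"bridge",np.percentile(a[h],[1,99]))
m=(abs(P[...,0]-482)<100)&(abs(P[...,1]+182)<50)&(px.max(2)<115)&(z>10)&(z<45);print("case top",np.percentile(z[m],[5,50,95]))
print(finish_job())
```

```text
29.45 [566.12826454  -3.51488909 219.77748181] grip [170.9226848  191.33831131] bridge [155.06332817 170.40309639]
case top [12.56392745 25.5271451  26.90253925]
the job is handed in; nothing more can be done
None
```

The case lies flat in the job tray, a carousel notch was turned to face the lock, and the bolt is pushed against its end stop in that notch; I handed the job in at about 29.5 s and no verdict came back.

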